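# Wedge a glued tile flush on the gluing board

## Robot

A 7-joint arm with a two-finger parallel gripper is mounted at the origin on the work surface. World frame = base frame: x ahead of the robot, y to its left, z up, the work surface at z = 0. Lengths are in m, angles in rad, forces in N, time in s.
With the tool pointing down it reaches from about 0.35 to 0.9 m from the base axis. Payload 8.1 kg.
Tool frame: the origin (TCP) lies at the very end of the fingers, on their centre line; the grasp point (between the pads) lies 19 mm behind it; z points along the fingers, y is the line along which they close (so a half turn about z gives the same grasp; the last joint's range is limited). The gripper opens to 92 mm and grips with 3 to 60 N. Pads are 19 mm wide; open, the fingers measure 130 mm over their backs; the gripper's body (75 mm by 190 mm) begins 47 mm behind the grasp point.
Start: joints at [-1.368, 0.434, 0.025, 1.573, -0.012, 1.134, -0.075], TCP at [0.188, 0.596, 0.227] pointing down, gripper open.
Joint ranges: [-2.62, 2.62], [-0.44, 2.09], [-1.27, 1.32], [0.08, 2.57], [-1.32, 4.46], [0.12, 2], [-2.74, 2.74]. Speed limits (rad/s): [2.22, 2.22, 3.01, 3.01, 3.14, 3.14, 3.14].

## Interface

Orientations are given as a rotation vector (axis times angle).
In Python, from cell import arm gives the robot as it stands.
- The arm moves only by the tool jog_arm, never from a script. Its argument "rows" is a list of rows, each a list of 3 entries, a list of its own where there are three numbers: the shift along the world's x, y, z in cm, then the turn, a rotation vector about the world's x, y, z in degrees, then the opening, from 0 (shut) to 1 (fully open). A call has 1 to 8 rows; each row is the pose to reach, as a shift and turn from the pose commanded when the call began; what a row does not reach only later rows make up. A row lasts 1/8 s, in which the tool goes at most 62.5 mm and 10.7 degrees, less where a joint would pass 70% of its speed; a pose out of reach is approached as far as the arm can. A call with a gripper value outside its range is refused whole. The fingers move at their own pace and stop on an object; "newtons" is the grip in N (left out, the last holds). Time passes only in rows, so rows that repeat a pose let the fingers close. It gives the time, the measured TCP pose, the force, the opening and the grip force at its end, in the units of the state.
- arm.observe(): the state, without advancing time (a new reading comes with each control period).
- arm.get_image(name): name is "scene" or "top" or "wrist"; returns a dict with "img" (400x640x3 uint8, red, green, blue), "depth" (400x640 float32, m along the optical axis (not along the pixel's ray), 0 where there is no reading), "fx", "fy", "cx", "cy" (pixels), "dist_coeffs" ([k1, k2, p1, p2, k3] as OpenCV has them; the pictures are not rectified), "rvec" (rotation vector, rad) and "tvec" (3), from world to camera coordinates, as OpenCV has them; the wrist camera has in their place "mount" (4x4, takes a point from camera to tool coordinates, whose origin is the TCP and whose axes are the flange's). Camera axes: x right, y down, z forward; pixel columns grow to the right and rows downward; lengths in m; the calibration is good to about 2 mm. A picture is of the moment at which its call begins: read the wrist's pose just before it.
- arm.sign_off(): hands the job in; it is judged then, once.
The state is a dict: "clock": time; "joints": joint angles; "dq": joint speeds; "joint_efforts": joint torques, N m; "position": TCP position; "ee_rot": TCP orientation; "force": force on the tool from outside, world axes, zero at the start; "ft_torque": the same for the moment, N m; "width": opening from 0.0 (shut) to 1.0 (fully open); "gripper_force": force on a finger pad.
Only numpy, scipy, OpenCV 4.12 (cv2) and the standard library are available. Lean on these libraries where they do the work, as an engineer would, in place of code of your own. Each camera call takes 0.05 s, during which the arm holds its last target. There are 200 camera calls.

## Task

The square tile lies loose between four wooden stop blocks on the gluing board. Lift the wooden wedge out of its stand and slide it, thin end down, into the one gap that is wide enough for it - between the tile and the narrowest of the four blocks, never forcing it against the three wide blocks - and push it down until the tile lies flat and flush against the block on the opposite side. Finish holding: end with the wedge still gripped and still pressed down firmly so that the tile stays clamped, and leave everything else on the table where it is.

Things in the scene. Friction and masses are not known exactly. Their poses are not given: they have to be found in the camera images.
- tile: square tile, white glazed face with a small patchwork pattern on a dark wooden backing, 90 x 90 mm, 25 mm thick, about 0.35 kg, loose, lying on the board between the four stop blocks; its sides are parallel to the board's to within 1 degree. Origin: centre of its underside; x and y along its sides, z up.
- board: grey laminate gluing board, 230 x 230 mm, 12 mm thick, fixed to the table. Origin: centre of its underside; x and y along its sides, z up. The four stop blocks stand on it, one off each side of the tile, with their centres 67 mm from the board's centre along +x, -x, +y and -y; which block is on which side varies.
- stop_narrow: the narrowest stop block: plain pale wood, 24 x 24 mm, 25 mm high, fixed on the board (top level with the tile's top, 37 mm above the table). Origin: centre of its underside; sides parallel to the board's. The gap between it and the tile is about 10 mm: the only one wide enough for the wedge.
- stop_a: wide stop block: plain pale wood, 40 x 40 mm, 25 mm high, fixed on the board, top level with the tile's top. Origin: centre of its underside; sides parallel to the board's. The gap between it and the tile is about 2 mm (1 to 3): too tight for the wedge.
- stop_b: wide stop block: plain pale wood, 40 x 40 mm, 25 mm high, fixed on the board, top level with the tile's top. Origin: centre of its underside; sides parallel to the board's. The gap between it and the tile is about 2 mm (1 to 3): too tight for the wedge.
- stop_c: wide stop block: plain pale wood, 40 x 40 mm, 25 mm high, fixed on the board, top level with the tile's top. Origin: centre of its underside; sides parallel to the board's. The gap between it and the tile is about 2 mm (1 to 3): too tight for the wedge.
- wedge: plain brown waxed wooden wedge, 74 mm high, 60 g, upright in its stand, thin end down. Blade 40 mm wide (its x); thickness (its y) grows evenly from 4 mm at the foot to 17.6 mm at 34 mm up. Above it the head. Origin: centre of the foot's underside; z up. Jammed in the gap with the tile flush, its foot is about 17 mm above the table, clear of the board; about 15 N down clamps the tile well.
- wedge_head (a point): centre of the wedge's head, 54 mm above its foot: a block 44 mm along the wedge's x, 28 mm along y, 40 mm high (34 to 74 mm above the foot); the place to grip, across either.
- stand: dark wooden stand, 60 mm along x, 62 mm along y, 45 mm high, fixed on the table, with a slot 20 mm wide (y) and 46 mm long (x) open at the top, 37 mm deep; the wedge's head rests on its top at 45 mm, the wedge's foot then being 11 mm above the table. Axes as the wedge's. Origin: centre of its underside.
- brooch_a: bystander: dark brooch blank, disc 28 mm across and 9 mm high, loose near a corner of the board. Origin: centre of its underside.
- brooch_b: bystander: white brooch blank, disc 28 mm across and 9 mm high, loose near another corner of the board. Origin: centre of its underside.
- glue_jar: bystander: amber jar with white lid, 60 mm across, 75 mm high. Origin: centre of its underside.
- spool: bystander: small empty wooden thread spool, 32 mm across, 40 mm high, standing. Origin: centre of its underside.
- hammer: bystander: small hammer, 220 mm long, lying flat, handle to its -x. Origin: on its underside.
- mug: bystander: white mug, 76 mm across, 90 mm high. Origin: centre of its underside.
- tin: bystander: flat metal tin, 100 x 70 x 30 mm. Origin: centre of its underside.

How it is judged:
On the way, in this order (a step that is already met when the one before it is completed fails the run):
1. the wedge is lifted clear of its stand in the fingers (contact force between the fingers and wedge above 1 N and height (world z) of wedge above 0.05 m), for 0.1 s.
2. the wedge stands, foot down, in the gap between the tile and the narrow block (horizontal distance between wedge and stop_narrow below 0.024 m and z of wedge in the frame of board between 0.012 and 0.025 m and angle between wedge's own z axis and vertical below 0.12 rad), for 0.1 s.
At the end, for the whole second after the job is handed in: Wedge gripped (over 2 N), upright within 0.12 rad, in the gap by the narrow block (foot 0 to 13 mm above the board), pressing block and tile over 2 N each; tile flat, square to the board within 0.025 rad, within 0.8 mm of the opposite block and pressing it over 2 N; at rest (all of step 2 and contact force between the fingers and wedge above 2 N and contact force between wedge and tile above 2 N and contact force between wedge and stop_narrow above 2 N and ((horizontal distance between stop_narrow and stop_a above 0.12 m and horizontal distance between tile and stop_a below 0.0658 m and contact force between tile and stop_a above 2 N) or (horizontal distance between stop_narrow and stop_b above 0.12 m and horizontal distance between tile and stop_b below 0.0658 m and contact force between tile and stop_b above 2 N) or (horizontal distance between stop_narrow and stop_c above 0.12 m and horizontal distance between tile and stop_c below 0.0658 m and contact force between tile and stop_c above 2 N)) and angle between the x axis of tile and the x axis of board, either way round below 0.025 rad and angle between tile's own z axis and vertical below 0.03 rad and linear speed of wedge below 0.01 m/s); the arm keeps its last pose, push and grip.
It fails at once if the wedge is forced against a wide stop block (contact force between wedge and stop_a above 5 N or contact force between wedge and stop_b above 5 N or contact force between wedge and stop_c above 5 N).
It fails at once if a bystander is moved more than 30 mm (distance of any of brooch_a, brooch_b, glue_jar, spool, hammer, mug, tin from where it was at the start of the episode above 0.03 m).
It also fails if it takes over 43 s, if anything falls off the work surface, if the arm or the gripper's body presses on something with over 40 N, if the wrist force passes 120 N, or if a joint passes its speed limit or range.

## Working session

There is one attempt and no reset: what is moved stays moved. The work goes in short steps, Python scripts to look and compute and a tool call to move; the robot and the scene stay as the last step left them, time stands still between calls to the robot, and variables do not carry over. Pictures are saved under pics/ and viewed, at most 10 in all, crops included, and the job is handed in when it is done.

Besides the shell and the picture viewer there is one more tool, called after "Request:" as name([rows], argument=value, ...), one row to a line, values as JSON. jog_arm: Moves the arm, as the interface text tells. Its arguments: {"type":"object","properties":{"rows":{"type":"array","items":{"type":"array"}},"newtons":{"type":"number"}},"required":["rows"]}

```bash
mkdir -p pics
cat > h.py <<'E'
from cell import arm
import numpy as np, cv2
def cam(n):
    o=arm.observe(); d=arm.get_image(n)
    if n=='wrist':
        T=np.eye(4);T[:3,:3]=cv2.Rodrigues(np.array(o['ee_rot'],float))[0];T[:3,3]=o['position']
        M=T@np.array(d['mount'])
    else:
        R=cv2.Rodrigues(np.array(d['rvec'],float))[0];M=np.eye(4);M[:3,:3]=R.T;M[:3,3]=-R.T@np.array(d['tvec'],float).ravel()
    d['M']=M; return d
def rays(d,uv):
    K=np.array([[d['fx'],0,d['cx']],[0,d['fy'],d['cy']],[0,0,1]],float)
    p=cv2.undistortPoints(np.array(uv,float).reshape(-1,1,2),K,np.array(d['dist_coeffs'],float)).reshape(-1,2)
    return np.c_[p,np.ones(len(p))]@d['M'][:3,:3].T
def onplane(d,uv,z):
    r=rays(d,uv);c=d['M'][:3,3];return c+r*((z-c[2])/r[:,2])[:,None]
def save(d,n): cv2.imwrite('pics/'+n,cv2.cvtColor(d['img'],cv2.COLOR_RGB2BGR))
E
python3 - <<'E'
from h import *
for n in ('top','scene'):
    d=cam(n);save(d,n+'0.png');np.savez(n+'0.npz',**d);print(n,d['M'][:3,3])
print(arm.observe())
E
```

```text
top [ 0.4915172  -0.00855132  1.47496669]
scene [1.51181191 0.32659543 0.7797588 ]
{'clock': 0.1, 'joints': array([-1.3675634 ,  0.43516295,  0.02502129,  1.57397779, -0.01160913,
        1.13397952, -0.07508128]), 'dq': array([ 0.00143669, -0.0020676 ,  0.00079059, -0.00159239,  0.00114054,
        0.00137171, -0.00167176]), 'joint_efforts': array([ 3.20410756e-03, -6.69122458e+01,  9.87996832e-01, -3.15143681e+01,
       -6.05329173e-02,  3.75720905e-02,  7.07504796e-05]), 'position': array([0.18812091, 0.59555893, 0.22602896]), 'ee_rot': array([-4.78671392e-01, -3.10483749e+00,  2.16826545e-03]), 'force': array([-0.21893603, -0.30684506,  1.08650145]), 'ft_torque': array([0.00992931, 0.01460295, 0.00946243]), 'gripper_force': 0.0, 'width': 0.9978640364006821}
```

View pics/top0.png

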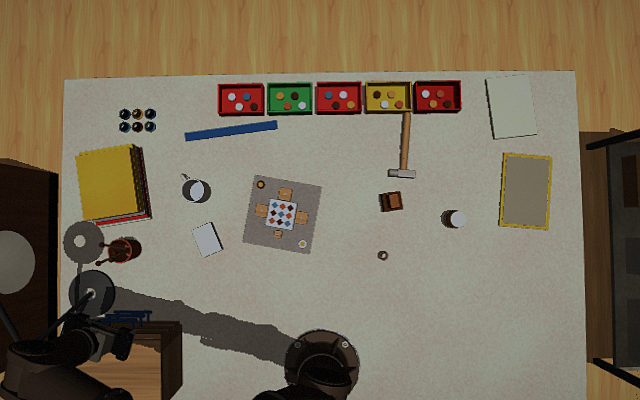

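View pics/scene0.png

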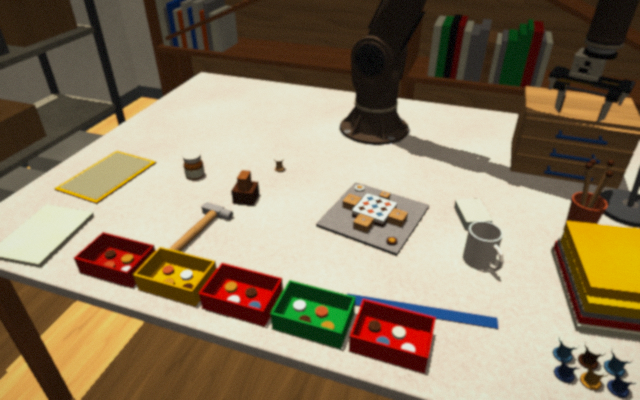

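The top view shows the board at about (283,215), with the narrow block apparently at its near side (278,234). The stand with the wedge is at (391,201). I'll enlarge and measure roughly.

Run:
```python
from h import *
d=dict(np.load('top0.npz'))
im=cv2.cvtColor(d['img'],cv2.COLOR_RGB2BGR)
a=cv2.resize(im[165:265,235:335],(500,500),interpolation=cv2.INTER_CUBIC)
b=cv2.resize(im[175:225,365:415],(290,290),interpolation=cv2.INTER_CUBIC)
c=np.zeros((500,795,3),np.uint8);c[:,:500]=a;c[:290,505:]=b
cv2.imwrite('pics/crop1.png',c)
for n,uv,z in [('board',(283,215),.012),('wedge',(393,200),.085),('stand',(391,201),.045),('narrow',(278,234),.037)]:
    print(n,onplane(d,[uv],z).round(3))
# board corners
hsv=cv2.cvtColor(im,cv2.COLOR_BGR2HSV);m=((hsv[...,1]<60)&(hsv[...,2]>60)&(hsv[...,2]<150)).astype(np.uint8);m[:160]=0;m[270:]=0;m[:,:230]=0;m[:,340:]=0
cs=cv2.findContours(cv2.morphologyEx(m,cv2.MORPH_OPEN,np.ones((3,3))),cv2.RETR_EXTERNAL,2)[0];r=cv2.minAreaRect(max(cs,key=cv2.contourArea))
P=onplane(d,cv2.boxPoints(r),.012);print(r,P.round(4),P.mean(0),np.linalg.norm(np.diff(P,axis=0),axis=1))
```

```text
board [[0.509 0.122 0.012]]
wedge [[ 0.552 -0.235  0.085]]
stand [[ 0.55  -0.235  0.045]]
narrow [[0.447 0.137 0.037]]
((281.4479675292969, 214.0360107421875), (70.30198669433594, 69.67588806152344), 10.30484676361084) [[ 0.4203  0.265   0.012 ]
 [ 0.6504  0.2218  0.012 ]
 [ 0.6047 -0.0109  0.012 ]
 [ 0.376   0.0336  0.012 ]] [0.51286514 0.12736257 0.012     ] [0.23407986 0.23715822 0.23295387]
```

View pics/crop1.png

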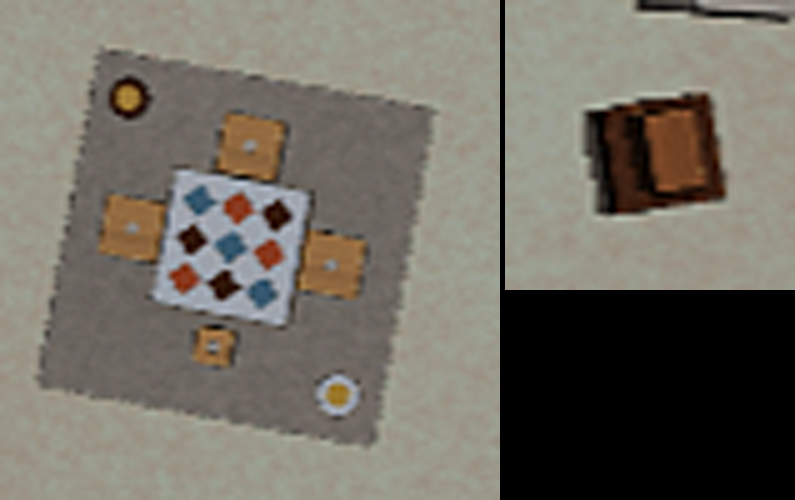

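The narrow block is on the board's −x side, nearest the robot, and the board's yaw is about −11°. The wedge's long side has a yaw of about +7°. I'll move above the wedge.

Request:
jog_arm([
  [[36,-83,2],[0,0,-155],1],
  [[36,-83,2],[0,0,-155],1],
  [[36,-83,2],[0,0,-155],1],
  [[36,-83,2],[0,0,-155],1],
  [[36,-83,2],[0,0,-155],1],
  [[36,-83,2],[0,0,-155],1],
  [[36,-83,2],[0,0,-155],1],
  [[36,-83,2],[0,0,-155],1],
], newtons=60)

```text
clock: 1.1
position: [0.3874, 0.1355, 0.2379]
ee_rot: [-2.472, -1.938, -0.001]
force: [0.9, -0.0, 0.5]
width: 0.997
gripper_force: 0.0
```

Run:
```python
from h import *
d=cam('wrist');save(d,'w1.png');np.savez('w1.npz',**d);print(d['M'].round(3))
```

```text
[[ 0.971 -0.229 -0.067  0.407]
 [-0.239 -0.931 -0.276  0.21 ]
 [ 0.001  0.284 -0.959  0.396]
 [ 0.     0.     0.     1.   ]]
```

View pics/w1.png

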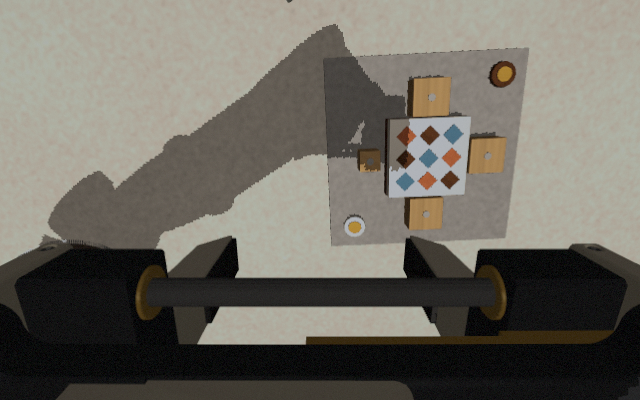

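The wrist view shows the whole board: tile at about (428,157) and narrow block at (369,160), partly in shadow. I'll measure them here.

```bash
cat > meas.py <<'E'
from h import *
import sys
def rect(d,m,z,name):
    cs=cv2.findContours(m,cv2.RETR_EXTERNAL,cv2.CHAIN_APPROX_NONE)[0]
    for c in sorted(cs,key=cv2.contourArea)[::-1][:5]:
        if cv2.contourArea(c)<150: continue
        P=onplane(d,c.reshape(-1,2),z)[:,:2]
        r=cv2.minAreaRect((P*1000).astype(np.float32));print(name,np.mean(c.reshape(-1,2),0).round(),'ctr',np.round(r[0],1),'size',np.round(r[1],1),'ang',round(r[2],2))
E
python3 - <<'E'
from meas import *
d=dict(np.load('w1.npz'))
hsv=cv2.cvtColor(d['img'],cv2.COLOR_RGB2HSV);h,s,v=[hsv[...,i].astype(int) for i in range(3)]
roi=np.zeros(h.shape,bool);roi[40:246,320:535]=1
for p in [(369,160),(432,97),(440,145),(387,160),(340,100),(500,200),(425,230),(375,175)]: print(p,hsv[p[1],p[0]])
wood=roi&(h>8)&(h<22)&(s>90)&(v>50)
k=np.ones((3,3),np.uint8)
rect(d,cv2.morphologyEx(wood.astype(np.uint8),cv2.MORPH_OPEN,k),.037,'wood')
w=(roi&(s<45)&(v>150)).astype(np.uint8);rect(d,cv2.morphologyEx(w,cv2.MORPH_CLOSE,np.ones((15,15))),.037,'tile')
im=cv2.cvtColor(d['img'],cv2.COLOR_RGB2BGR)
cv2.imwrite('pics/crop2.png',cv2.resize(im[70:235,345:510],(594,594),interpolation=cv2.INTER_NEAREST))
E
```

```text
(369, 160) [15 26 80]
(432, 97) [ 23  20 151]
(440, 145) [107  12 184]
(387, 160) [21 42 61]
(340, 100) [19 28 73]
(500, 200) [ 16  24 136]
(425, 230) [ 15  26 137]
(375, 175) [ 14  24 140]
wood [431.  97.] ctr [525.6 192.6] size [40.5 40.5] ang 79.11
wood [486. 154.] ctr [578.7 115.5] size [41.6 40.7] ang 78.85
wood [425. 213.] ctr [500.4  62.4] size [41.4 40.4] ang 78.59
wood [503.  74.] ctr [604.3 197.6] size [24.7 24.5] ang 12.75
wood [369. 160.] ctr [447.3 141.2] size [26.1 22.7] ang 79.18
tile [481. 121.] ctr [536.2 128.9] size [271.9 193.7] ang 87.03
tile [431. 159.] ctr [513.4 127. ] size [89.6 89.3] ang 78.71
tile [345. 218.] ctr [431.4  93.6] size [111.5 104.2] ang 76.15
```

Request:
jog_arm([
  [[16,-37,1],[0,0,-69],1],
  [[16,-37,1],[0,0,-69],1],
  [[16,-37,1],[0,0,-69],1],
  [[16,-37,1],[0,0,-69],1],
  [[16,-37,1],[0,0,-69],1],
  [[16,-37,1],[0,0,-69],1],
  [[16,-37,1],[0,0,-69],1],
  [[16,-37,1],[0,0,-69],1],
])

```text
clock: 2.15
position: [0.5468, -0.2351, 0.2472]
ee_rot: [3.133, 0.2, -0.002]
force: [-0.0, 1.0, -0.1]
width: 1.0
gripper_force: 0.0
```

View pics/crop2.png

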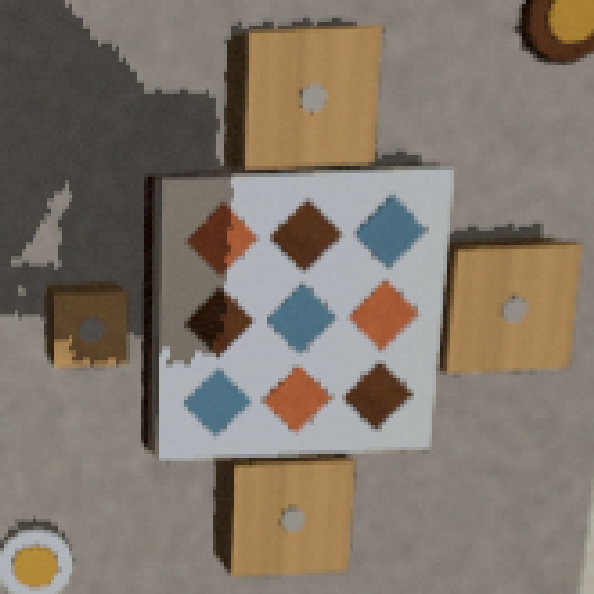

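Run:
```python
from meas import *
d=cam('wrist');save(d,'w2.png');np.savez('w2.npz',**d);print(d['M'].round(3))
```

```text
[[ 0.127 -0.95  -0.284  0.625]
 [-0.992 -0.121 -0.037 -0.225]
 [ 0.001  0.286 -0.958  0.405]
 [ 0.     0.     0.     1.   ]]
```

View pics/w2.png

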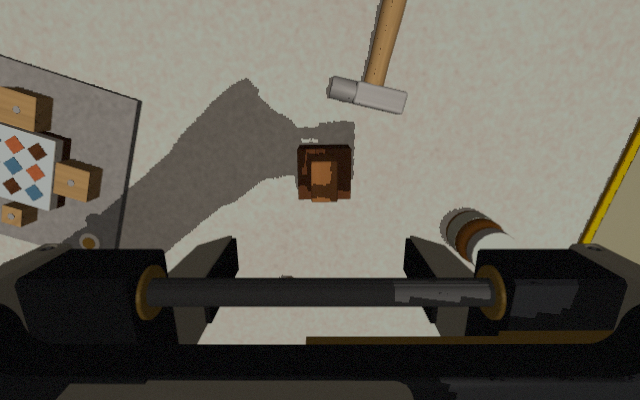

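The wedge and stand are at about (325,173), with the head top at about (321,174).

Run:
```python
from meas import *
d=dict(np.load('w2.npz'))
im=cv2.cvtColor(d['img'],cv2.COLOR_RGB2BGR)
cv2.imwrite('pics/crop3.png',cv2.resize(im[135:210,285:365],(640,600),interpolation=cv2.INTER_NEAREST))
t=dict(np.load('top0.npz'))
it=cv2.cvtColor(t['img'],cv2.COLOR_RGB2HSV);m=np.zeros(it.shape[:2],np.uint8)
hs=cv2.cvtColor(d['img'],cv2.COLOR_RGB2HSV)
D=d['depth'];ys,xs=np.mgrid[140:206,290:360];uv=np.c_[xs.ravel(),ys.ravel()]
P=d['M'][:3,3]+rays(d,uv)*D[ys,xs].ravel()[:,None]
for lo,hi,n in ((.075,.095,'head'),(.038,.055,'stand')):
    s=(P[:,2]>lo)&(P[:,2]<hi);r=cv2.minAreaRect((P[s,:2]*1000).astype(np.float32));print(n,s.sum(),r,np.median(P[s],0))
    if n=='head':
        mm=np.zeros(D.shape,np.uint8);mm[uv[s,1],uv[s,0]]=1;rect(d,mm,.085,'head')
```

```text
head 1148 ((550.6434326171875, -238.4864501953125), (44.008792877197266, 27.617341995239258), 7.244762420654297) [ 0.55185746 -0.23822176  0.08522385]
head [324. 181.] ctr [ 551.5 -238.4] size [44.8 27.5] ang 7.28
stand 1573 ((550.1024169921875, -238.7747802734375), (60.29689025878906, 61.987831115722656), 7.957526206970215) [ 0.55684512 -0.23508763  0.0451978 ]
```

View pics/crop3.png

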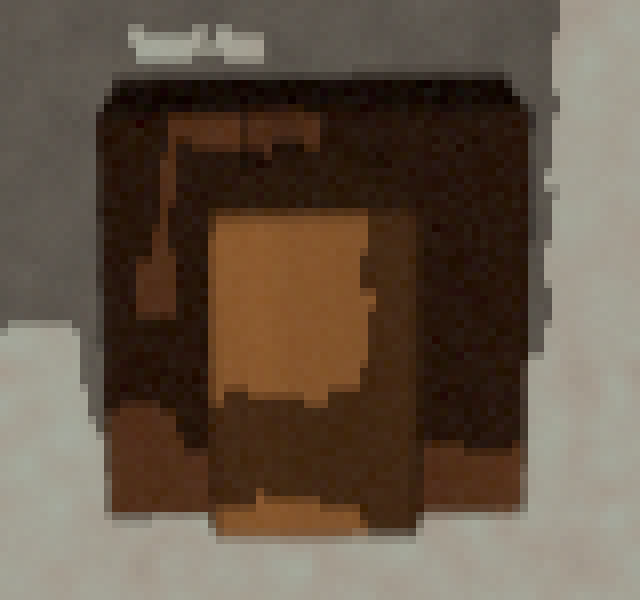

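Request:
jog_arm([
  [[0.39,-0.34,-5],[0,0,0],1],
  [[0.39,-0.34,-10],[0,0,0],1],
  [[0.39,-0.34,-14],[0,0,0],1],
  [[0.39,-0.34,-14],[0,0,0],1],
  [[0.39,-0.34,-14],[0,0,0],1],
])

```text
clock: 2.82
position: [0.5517, -0.2357, 0.1094]
ee_rot: [3.134, 0.208, 0.002]
force: [0.9, 0.5, -0.8]
width: 0.999
gripper_force: 0.0
```

Request:
jog_arm([
  [[-0.1,-0.28,-3],[0,0,0.3],1],
  [[-0.1,-0.28,-5.7],[0,0,0.3],1],
  [[-0.1,-0.28,-5.7],[0,0,0.3],1],
])

```text
clock: 3.2
position: [0.5501, -0.2383, 0.0513]
ee_rot: [-3.134, -0.216, 0.0]
force: [0.6, -0.4, 1.3]
width: 1.001
gripper_force: 0.0
```

Request:
jog_arm([
  [[0,0,0],[0,0,0],0],
  [[0,0,0],[0,0,0],0],
  [[0,0,0],[0,0,0],0],
  [[0,0,0],[0,0,0],0],
  [[0,0,0],[0,0,0],0],
  [[0,0,0],[0,0,0],0],
  [[0,0,0],[0,0,0],0],
  [[0,0,0],[0,0,0],0],
], newtons=60)

```text
clock: 4.2
position: [0.55, -0.2388, 0.0507]
ee_rot: [3.134, 0.214, -0.0]
force: [-0.2, 0.1, -0.2]
width: 0.298
gripper_force: 60.0
```

Request:
jog_arm([
  [[0,0,5],[0,0,0],0],
  [[0,0,10],[0,0,0],0],
  [[0,0,12],[0,0,0],0],
  [[0,0,12],[0,0,0],0],
])

```text
clock: 4.7
position: [0.5508, -0.2392, 0.1721]
ee_rot: [3.133, 0.215, 0.004]
force: [-0.6, -0.5, -1.3]
width: 0.301
gripper_force: 60.0
```

Request:
jog_arm([
  [[-1.2,5,0],[0,0,10],0],
  [[-2.4,10,0],[0,0,20],0],
  [[-3.6,15,0],[0,0,30],0],
  [[-4.8,20,0],[0,0,40],0],
  [[-6,25,0],[0,0,50],0],
  [[-7.2,30,0],[0,0,60],0],
  [[-8.2,35,0],[0,0,71],0],
  [[-8.6,37.6,0],[0,0,71],0],
])

```text
clock: 5.7
position: [0.4621, 0.14, 0.1695]
ee_rot: [-2.419, -2.002, 0.003]
force: [0.3, -0.4, -0.7]
width: 0.302
gripper_force: 60.0
```

Request:
jog_arm([
  [[0,0,-3],[0,0,0],0],
  [[0,0,-6],[0,0,0],0],
  [[0,0,-6],[0,0,0],0],
  [[0,0,-6],[0,0,0],0],
])

```text
clock: 6.2
position: [0.464, 0.137, 0.111]
ee_rot: [2.428, 1.994, -0.001]
force: [0.5, -0.3, 0.1]
width: 0.302
gripper_force: 60.0
```

Run:
```python
from meas import *
d=cam('wrist');save(d,'w3.png');np.savez('w3.npz',**d)
```

```text
(no output)
```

View pics/w3.png

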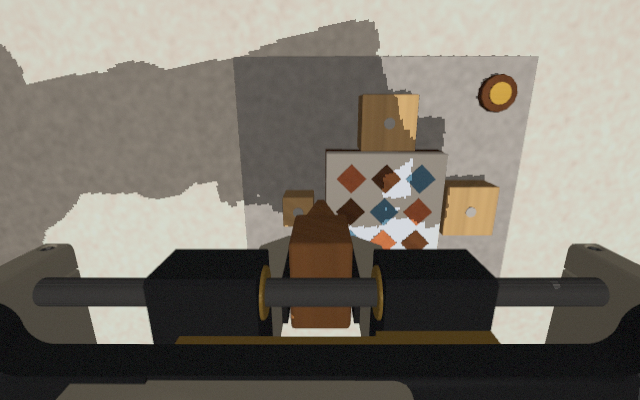

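The wedge hangs upright, with its foot tip at about (320,201), in line with the gap between the narrow block's right edge (314) and the tile's left edge (327). I'll check with depth.

Run:
```python
from meas import *
d=dict(np.load('w3.npz'));D=d['depth'];ys,xs=np.mgrid[60:250,230:520];uv=np.c_[xs.ravel(),ys.ravel()]
P=d['M'][:3,3]+rays(d,uv)*D[ys,xs].ravel()[:,None]
a=np.radians(-11.15);ex=np.array([np.cos(a),np.sin(a)]);ey=np.array([-ex[1],ex[0]])
O=np.array([.513,.128]);u=(P[:,:2]-O)@ex*1e3;w=(P[:,:2]-O)@ey*1e3
s=(P[:,2]>.034)&(P[:,2]<.040)
n=s&(u<-50)&(abs(w)<20);t=s&(u>-50)&(u<48)&(w>24)&(w<42)
for q,k in ((n,'narrow'),(t,'tile')): print(k,q.sum(),np.percentile(u[q],[1,50,99]).round(1),np.percentile(w[q],[1,99]).round(1))
f=(P[:,2]>.06)&(P[:,2]<.09)&(abs(u+49)<12);print('blade',f.sum(),np.percentile(u[f],[1,50,99]),'z',P[f,2].min(), 'cmd u',(np.array(arm.observe()['position'])[:2]-O)@ex*1e3)
for z in (.071,.076,.081,.086):
  g=f&(abs(P[:,2]-z)<.0025);print(z,g.sum(),u[g].min() if g.any() else 0,u[g].max() if g.any() else 0,w[g].max() if g.any() else 0)
```

```text
narrow 665 [-78.2 -69.4 -54.9] [-12.5  10.6]
tile 2874 [-43.8  -0.1  44. ] [24.3 41.7]
blade 111 [-53.67529906 -48.93234544 -44.06401331] z 0.07148570342858218 cmd u -49.425036003330284
0.071 7 -50.908544419203885 -46.99458100479692 19.315625630864098
0.076 21 -52.101372340988775 -45.76237469980273 19.212145408502828
0.081 30 -52.676921276802304 -45.20105978532551 19.319651582937787
0.086 38 -53.766838189737506 -44.060232445293735 19.41613912214456
```

Request:
jog_arm([
  [[0,0,-2],[0,0,0],0],
  [[0,0,-4],[0,0,0],0],
  [[0,0,-4.6],[0,0,0],0],
  [[0,0,-4.6],[0,0,0],0],
])

```text
clock: 6.75
position: [0.4641, 0.1372, 0.0652]
ee_rot: [-2.427, -1.994, -0.0]
force: [-1.7, -0.6, -1.0]
width: 0.304
gripper_force: 60.0
```

Request:
jog_arm([
  [[0,0,-0.2],[0,0,0],0],
  [[0,0,-0.4],[0,0,0],0],
  [[0,0,-0.6],[0,0,0],0],
  [[0,0,-0.6],[0,0,0],0],
])

```text
clock: 7.25
position: [0.464, 0.1373, 0.0587]
ee_rot: [2.427, 1.995, 0.0]
force: [-0.9, 0.6, -0.6]
width: 0.3
gripper_force: 60.0
```

Request:
jog_arm([
  [[0,0,-0.1],[0,0,0],0],
  [[0,0,-0.2],[0,0,0],0],
  [[0,0,-0.2],[0,0,0],0],
  [[0,0,-0.2],[0,0,0],0],
])

```text
clock: 7.75
position: [0.4643, 0.1372, 0.0568]
ee_rot: [2.427, 1.994, 0.001]
force: [0.0, 0.3, -0.8]
width: 0.304
gripper_force: 60.0
```

```bash
python3 -c "
from h import *
o=arm.observe();print(o['force'],o['position'],o['ft_torque'])"
```

```text
[ 0.03945674  0.32530417 -0.76218679] [0.46430866 0.13718252 0.05683792] [-0.11551636 -0.10608551  0.03246514]
```

Request:
jog_arm([
  [[0,0,-0.1],[0,0,0],0],
  [[0,0,-0.1],[0,0,0],0],
  [[0,0,-0.1],[0,0,0],0],
])

```text
clock: 8.12
position: [0.4644, 0.1372, 0.0559]
ee_rot: [2.427, 1.994, 0.001]
force: [1.9, -0.4, 0.5]
width: 0.306
gripper_force: 60.0
```

Request:
jog_arm([
  [[0,0,-0.1],[0,0,0],0],
  [[0,0,-0.1],[0,0,0],0],
  [[0,0,-0.1],[0,0,0],0],
])

```text
clock: 8.5
position: [0.4644, 0.1373, 0.0551]
ee_rot: [2.427, 1.994, 0.001]
force: [0.7, -1.3, 5.4]
width: 0.3
gripper_force: 60.0
```

Request:
jog_arm([
  [[0,0,-0.1],[0,0,0],0],
  [[0,0,-0.1],[0,0,0],0],
  [[0,0,-0.1],[0,0,0],0],
])

```text
clock: 8.88
position: [0.4644, 0.1374, 0.0545]
ee_rot: [-2.427, -1.995, -0.002]
force: [-1.6, -0.5, 13.6]
width: 0.299
gripper_force: 60.0
```

Request:
jog_arm([
  [[0,0,-0.05],[0,0,0],0],
  [[0,0,-0.05],[0,0,0],0],
  [[0,0,-0.05],[0,0,0],0],
])

```text
clock: 9.25
position: [0.4644, 0.1374, 0.0543]
ee_rot: [-2.427, -1.994, -0.002]
force: [-2.8, -0.7, 18.6]
width: 0.302
gripper_force: 60.0
```

Run:
```python
from meas import *
d=cam('wrist');np.savez('w4.npz',**d);save(d,'w4.png');D=d['depth'];ys,xs=np.mgrid[20:335,200:560];uv=np.c_[xs.ravel(),ys.ravel()]
P=d['M'][:3,3]+rays(d,uv)*D[ys,xs].ravel()[:,None]
a=np.radians(-11.15);ex=np.array([np.cos(a),np.sin(a)]);ey=np.array([-ex[1],ex[0]])
O=np.array([.513,.128]);u=(P[:,:2]-O)@ex*1e3;w=(P[:,:2]-O)@ey*1e3
s=(P[:,2]>.033)&(P[:,2]<.041)
t=s&(u>-50)&(u<49)&(w>24)&(w<42);c=s&(u>50)&(abs(w)<18)
print('tile',t.sum(),np.percentile(u[t],[.5,99.5]),'c',np.percentile(u[c],[.5,99.5]) if c.any() else None)
for q in range(24,44,4):
    g=t&(abs(w-q)<2); print(q,u[g].min(),u[g].max())
print('head top',np.percentile(P[(abs(u+49)<10)&(abs(w)<22)&(P[:,2]>.07)&(P[:,2]<.11),2],[50,90,98]))
o=arm.observe();print(o['force'],o['ft_torque'],o['position'])
im=cv2.cvtColor(d['img'],cv2.COLOR_RGB2BGR);cv2.imwrite('pics/crop4.png',cv2.resize(im[100:350,240:540],(780,600)[:2] if 0 else (720,600)))
```

```text
tile 4804 [-42.21280691  46.8604062 ] c [50.15826033 87.03299949]
24 -42.23420078407538 47.74784748124139
28 -42.24626122380193 47.63215169709078
32 -42.29148922159216 47.709893580841566
36 -42.32753863530766 47.821529427472655
40 -42.357209827457346 47.68497194472189
head top [0.08862778 0.08946555 0.08992839]
[-3.04729157 -0.62883923 18.14373594] [-0.35114397  0.75478611  0.03013522] [0.46441385 0.13742041 0.0542852 ]
```

View pics/crop4.png

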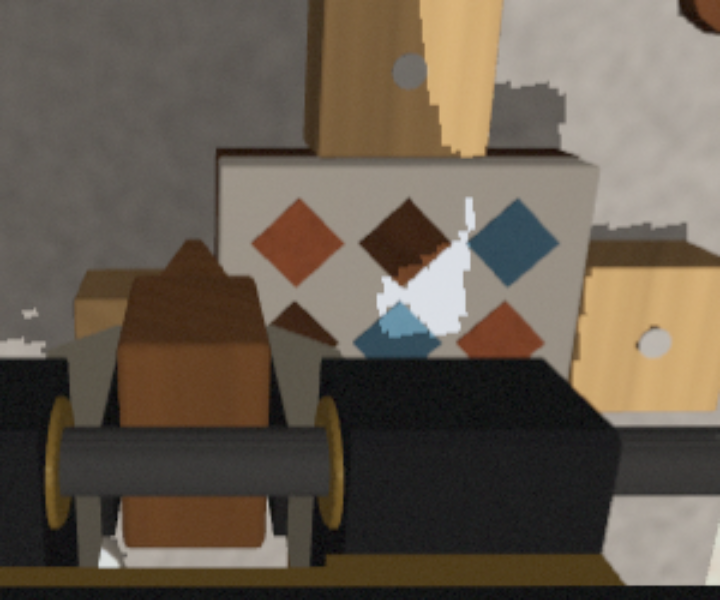

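The tile has moved about 2 mm and is flush against the opposite block and square to the board. The wedge foot is about 4 mm above the board, and the downward push is steady at 18 N.

```bash
python3 -c "
from h import *
print(arm.sign_off())"
```

```text
the job is handed in; nothing more can be done
None
```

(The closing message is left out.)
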